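# Load a battery pack into a gas analyser past its sprung dust flap

## Task

Take the charged battery pack out of the bench charger and load it, nose down, into the battery bay in the top of the gas analyser: push the bay's sprung dust flap open with the nose of the pack, keep it held open while you slide the pack in past it, then press the pack down against the sprung contacts until the catch snaps over its collar. Feel your way in gently and never force the pack against the analyser, and leave the spanner, the gas can and the loose cap where they are. Let go of the pack once it is latched home.

Things in the scene. Friction and masses are not known exactly. Their poses are not given: they have to be found in the camera images.
- pack: Black battery pack, about 0.36 kg, standing nose down in the charger. Origin: centre of the nose's underside; z up to the grip, x through its thickness, y across its width. Body 22 (x) by 62 (y), z 0 to 84 mm, the lowest 6 mm rounded with 6 mm radius; grey collar 34 by 74, z 84 to 92; ribbed grip 18 (x) by 48 (y), z 92 to 132. It fits the bay either way round (half turn about z).
- pack_grip (a point): Point inside the pack's ribbed grip where to hold it across its 18 mm thickness: on its axis, 116 mm above the nose (24 mm above the collar); axes as the pack's.
- charger: Bench charger, fixed: grey block 100 (x) by 120 (y) by 55 mm high, origin at the centre of its underside. The pocket in the middle of its top is 26 by 66 mm, 45 mm deep; the pack stands loose on the pocket floor, which is 10 mm above the table.
- analyser: Portable gas analyser, fixed: white-topped case 220 (x) by 300 (y) by 120 mm high, origin at the centre of its underside, operator's panel on its -x face. The battery bay is in the top, 65 mm from the centre towards -y.
- bay_rim (a point): Centre of the bay opening on the top face of its aluminium bezel, 125 mm above the table; axes as the analyser's. Opening 24 (x) by 64 (y): 1 mm play each side of the pack. Bezel 44 by 84, 5 mm proud of the panel. Throat 11 mm deep; below it the -x and end walls go straight down, the lowest 28 mm also the +x wall. Home: the collar's underside (pack z 84) on the rim, a hard stop.
- catch (a joint): Steel catch at the bay's +y end, sliding along y: 0 sprung forward, positive pushed back (limit 8 mm). The collar coming down pushes its ramp (10 to 20 mm above the rim) back with 5 to 8 N; its flat lip snaps 4 mm over the collar's end only when the collar is fully down on the rim (0.5 mm slack), and holds it. About 15 to 18 N of push at the hand does it; over 25 N is forcing.
- catch_lip (a point): Middle of the catch lip's front lower edge, 8.5 mm above the rim, 33 mm to +y of the bay centre when forward; the catch stands 21 mm above the rim and 20 mm wide. On the bay floor a sprung contact block meets the nose 5 mm before home and pushes it up with 6 N, rising to 14 N at home; flap friction adds to this. A pack not latched is lifted again.
- flap (a joint): Dust flap, a steel plate closing the bay 12 mm below the rim: 0 shut, positive swung down into the bay, limit 1.45 rad. The spring shuts it with 0.14 N m, plus 0.06 N m per rad: the nose needs about 10 N to open it, more than the pack's weight. From about 45 mm depth its edge rubs on the pack's +x face at about 1.2 rad with about 6 N, so the pack does not drop home of itself.
- flap_hinge (a point): Flap hinge, its line along the analyser's y: 22.5 mm to +x of the bay centre, 13.5 mm below the rim. The plate reaches 38 mm to -x of it.
- flap_edge (a point): Middle of the flap's free edge, on its upper face.
- wrench: Steel spanner, about 190 mm long, lying loose on the bench; leave alone.
- gas_can: Small calibration-gas can, 68 mm diameter, 170 mm high, standing loose on the bench; leave alone.
- cap: Red plastic cap, 38 mm diameter, 14 mm high, lying loose on the analyser's top panel; leave alone.

How it is judged:
On the way, in this order (a step that is already met when the one before it is completed fails the run):
1. the pack is lifted clear of the charger (height (world z) of pack above 0.07 m), for 0.1 s.
2. the pack's nose has pushed the flap open and holds it (value of joint flap above 0.5 rad and z of pack in the frame of bay_rim below -0.02 m and horizontal distance between pack and bay_rim below 0.008 m and contact force between the fingers and pack above 1 N), for 0.2 s.
At the end, for the whole second after the job is handed in: The pack stands in the analyser's bay, released and at rest, its collar on the rim to within 2 mm (nose at least 82 mm below the rim), the catch sprung forward over it (less than 1.5 mm), upright to within 0.06 rad, with the flap swung down beside it (more than 0.9 rad) (z of pack in the frame of bay_rim below -0.082 m and value of joint catch below 0.0015 m and horizontal distance between pack and bay_rim below 0.006 m and angle between pack's own z axis and vertical below 0.06 rad and value of joint flap above 0.9 rad and linear speed of pack below 0.01 m/s); the robot touches nothing.
It fails at once if the pack is forced: more than 45 N between the pack and the analyser, all contacts added up, springs included (contact force between pack and analyser above 45 N).
It fails at once if the spanner, gas can or cap is moved by more than 20 mm (distance of any of wrench, gas_can, cap from where it was at the start of the episode above 0.02 m).
It also fails if it takes over 54 s, if anything falls off the work surface, if the arm or the gripper's body presses on something with over 40 N, if the wrist force passes 120 N, or if a joint passes its speed limit or range.

## Robot

A 6-joint arm with a two-finger parallel gripper is mounted at the origin on the work surface. World frame = base frame: x ahead of the robot, y to its left, z up, the work surface at z = 0. Lengths are in m, angles in rad, forces in N, time in s.
With the tool pointing down it reaches from about 0.325 to 0.85 m from the base axis. Payload 4.4 kg.
Tool frame: the origin (TCP) lies at the centre of the arm's flange, where the gripper is bolted on; the fingertips stand 199 mm ahead of it and the grasp point (between the pads) lies 180 mm ahead of it; z points along the fingers, y is the line along which they close (so a half turn about z gives the same grasp; the last joint's range is limited). The gripper opens to 94 mm and grips with 3 to 60 N. Pads are 16 mm wide; open, the fingers measure 119 mm over their backs; the gripper's body (75 mm by 177 mm) begins 78 mm behind the grasp point.
Start: joints at [-1.411, 0.207, 1.542, -0, 1.393, -0.15], TCP at [0.176, -0.547, 0.405] pointing down, gripper open.
Joint ranges: [-2.73, 2.73], [-0.86, 2.22], [0.23, 2.46], [-1.11, 4.25], [0.08, 2.63], [-2.82, 2.82]. Speed limits (rad/s): [2.79, 2.79, 3.14, 3.14, 3.14, 3.14].

## Interface

Orientations are given as a unit quaternion [x, y, z, w].
In Python, from rig import sensors, optics, workorder gives the robot as it stands.
- The arm moves only by the shell command python3 -m pendant 'ROWS' [FORCE]. ROWS is JSON, a list that holds one entry, the list of rows, each a list of 7 numbers: the finger opening in m, from 0 to 0.094, then the shift along the tool's x, y, z in m, then the turn, a rotation vector about the tool's x, y, z in degrees. A call has 1 to 20 rows; each row is the pose to reach, as a shift and turn from the pose commanded when the call began, along the tool's axes at that moment; what a row does not reach only later rows make up. A row lasts 1/10 s, in which the tool goes at most 50 mm and 8.59 degrees, less where a joint would pass 70% of its speed; a pose out of reach is approached as far as the arm can. A call with a gripper value outside its range is refused whole. The fingers move at their own pace and stop on an object; FORCE is the grip in N (left out, the last holds). Time passes only in rows, so rows that repeat a pose let the fingers close. It gives the time, the measured TCP pose, the force, the opening and the grip force at its end, in the units of the state.
- sensors.sense(): the state, without advancing time (a new reading comes with each control period).
- optics.grab_frame(name): name is "scene" or "top" or "wrist"; returns the picture (384x512x3 uint8, blue, green, red); there is no depth.
- optics.camera_params(name): a dict with "intrinsics" (3x3 intrinsics, pixels), "k1" (the pictures are not rectified: a ray, as slopes to the right and down, at radius r is drawn at 1 + k1 r^2 times it, then the intrinsics apply), "R" (3x3) and "t" (3): a world point X has camera coordinates R X + t; the wrist camera has in their place "T_tool_cam" (4x4, takes a point from camera to tool coordinates, whose origin is the TCP and whose axes are the flange's). Camera axes: x right, y down, z forward; pixel columns grow to the right and rows downward; lengths in m; the calibration is good to about 2 mm. A picture is of the moment at which its call begins: read the wrist's pose just before it. camera_params takes no time and is no camera call.
- workorder.job_done(): hands the job in; it is judged then, once.
The state is a dict: "t": time; "joint_positions": joint angles; "joint_vel": joint speeds; "effort": joint torques, N m; "tcp_pos": TCP position; "tool_rot": TCP orientation; "wrist_force": force on the tool from outside, world axes, zero at the start; "wrist_torque": the same for the moment, N m; "width": finger opening in m; "grasp_force": force on a finger pad.
Only numpy, scipy, OpenCV 4.12 (cv2) and the standard library are available. Lean on these libraries where they do the work, as an engineer would, in place of code of your own. Each camera call takes 0.05 s, during which the arm holds its last target. There are 200 camera calls.

## Working session

There is one attempt and no reset: what is moved stays moved. The work goes in short steps, Python scripts to look and compute and a shell command to move; the robot and the scene stay as the last step left them, time stands still between calls to the robot, and variables do not carry over. Pictures are saved under pics/ and viewed, at most 10 in all, crops included, and the job is handed in when it is done.

```bash
mkdir -p pics; ls; python3 - <<'E'
from rig import sensors, optics
import cv2, numpy as np
s=sensors.sense(); print(s)
a=optics.grab_frame("scene"); b=optics.grab_frame("top")
cv2.imwrite("pics/scene.png",a); cv2.imwrite("pics/top.png",b)
for n in("scene","top","wrist"): print(n,optics.camera_params(n))
E
```

```text
pics
{'t': 0.0, 'joint_positions': array([-1.41052097e+00,  2.07420785e-01,  1.54292704e+00, -2.70904163e-05,
        1.39352610e+00, -1.50492984e-01]), 'joint_vel': array([ 0.00205742,  0.00026917, -0.00085725, -0.00187387,  0.00057939,
       -0.00133549]), 'effort': array([-8.37141815e-04, -3.70874083e+01, -2.81419301e+01,  6.96259621e-02,
        3.60905088e-02, -1.54413265e-04]), 'tcp_pos': array([ 0.17576078, -0.54710133,  0.40350264]), 'tool_rot': array([ 9.87951135e-01,  1.54761928e-01, -1.89090864e-05, -1.14055695e-03]), 'wrist_force': array([-0.01034502, -0.74210524,  1.21206663]), 'wrist_torque': array([ 0.06440388, -0.02296416, -0.04666074]), 'grasp_force': 0.0, 'width': 0.09387339914732443}
scene {'intrinsics': array([[418.52343943,   0.        , 251.98022535],
       [  0.        , 418.52343943, 178.67287296],
       [  0.        ,   0.        ,   1.        ]]), 'k1': -0.1373068535322694, 'R': array([[ 0.42899249,  0.90330162,  0.0034099 ],
       [ 0.53557453, -0.25130952, -0.80622792],
       [-0.72741004,  0.34769197, -0.59159523]]), 't': array([-0.25233916, -0.24370
[... 319 characters left out ...]
78311e-05, -1.52663362e-01],
       [ 1.52663067e-01, -1.69112974e-03, -9.88276848e-01]]), 't': array([0.01473393, 0.64215715, 1.04231004])}
wrist {'intrinsics': array([[333.85644307,   0.        , 252.01386648],
       [  0.        , 333.85644307, 190.59200985],
       [  0.        ,   0.        ,   1.        ]]), 'k1': -0.08874250897091362, 'T_tool_cam': array([[-1.50200989e-03, -9.57927489e-01, -2.87006393e-01,
         8.27412334e-02],
       [ 9.99998609e-01, -1.64677820e-03,  2.63012610e-04,
        -4.89610522e-04],
       [-7.24582880e-04, -2.87005599e-01,  9.57928630e-01,
         1.96227410e-02],
       [ 0.00000000e+00,  0.00000000e+00,  0.00000000e+00,
         1.00000000e+00]])}
```

View pics/top.png

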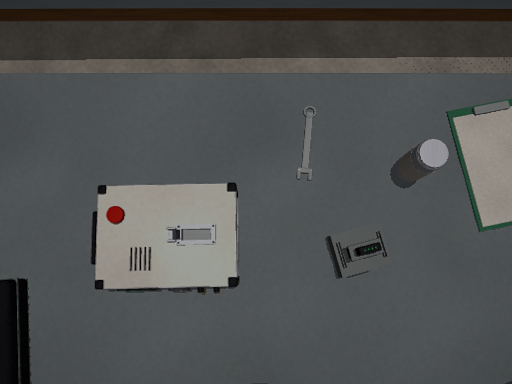

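View pics/scene.png

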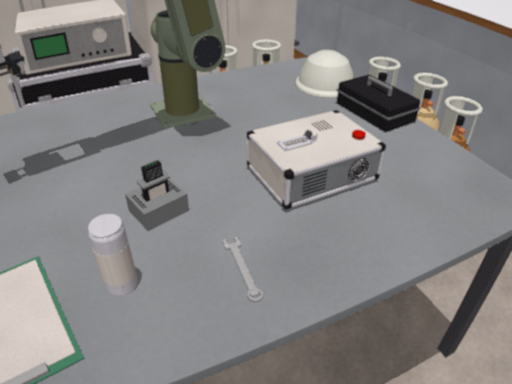

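The top view shows the charger with the pack at about (357,251), the analyser at (167,237), its bay at (197,235) with the catch at (173,235), the cap at (115,214), the can at (433,153) and the spanner at (307,145). The scene view agrees. Next I'll enlarge the two work areas.

```bash
cat > h.py <<'E'
import cv2, numpy as np
from rig import sensors, optics
from scipy.spatial.transform import Rotation as Ro
def cam(name,s=None):
    p=optics.camera_params(name)
    if name=="wrist":
        s=s or sensors.sense(); T=np.eye(4); T[:3,:3]=Ro.from_quat(s["tool_rot"]).as_matrix(); T[:3,3]=s["tcp_pos"]
        M=T@p["T_tool_cam"]; R=M[:3,:3].T; t=-R@M[:3,3]
    else: R,t=p["R"],p["t"]
    return p["intrinsics"],np.array([p["k1"],0,0,0.]),R,t
def cast(c,px,z):
    K,d,R,t=c; u=cv2.undistortPoints(np.float64(px).reshape(-1,1,2),K,d).reshape(-1,2)
    D=np.c_[u,np.ones(len(u))]@R; o=-R.T@t
    return o+D*((z-o[2])/D[:,2])[:,None]
def proj(c,X):
    K,d,R,t=c; return cv2.projectPoints(np.float64(X).reshape(-1,1,3),cv2.Rodrigues(R)[0],t,K,d)[0].reshape(-1,2)
E
python3 - <<'E'
from h import *
c=cam("top"); im=cv2.imread("pics/top.png")
print(cast(c,[[357,251]],.055),cast(c,[[369,248]],.142),cast(c,[[199,235]],.125))
a=im[215:290,310:410]; b=im[175:300,85:250]
a=cv2.resize(a,None,fx=4,fy=4,interpolation=3); b=cv2.resize(b,None,fx=2.4,fy=2.4,interpolation=3)
o=np.zeros((300,800,3),np.uint8); o[:,:400]=a; o[:b.shape[0],400:400+b.shape[1]]=b[:300,:400]
cv2.imwrite("pics/crop.png",o)
g=(im.min(2)>130)&(np.indices(im.shape[:2])[1]<250)&(np.indices(im.shape[:2])[0]>170)
k=max(cv2.findContours(g.astype(np.uint8),0,2)[0],key=cv2.contourArea)
q=cv2.boxPoints(cv2.minAreaRect(k)); print(q,cast(c,q,.12))
E
```

```text
[[ 0.50038123 -0.21312922  0.055     ]] [[ 0.50462335 -0.22008796  0.142     ]] [[0.53309016 0.14125717 0.125     ]]
[[ 94.745155 185.1386  ]
 [234.80064  183.24596 ]
 [236.18991  286.0515  ]
 [ 96.134415 287.94415 ]] [[0.64279887 0.37368528 0.12      ]
 [0.64699676 0.06519734 0.12      ]
 [0.4249303  0.06065844 0.12      ]
 [0.42079158 0.35907055 0.12      ]]
```

View pics/crop.png

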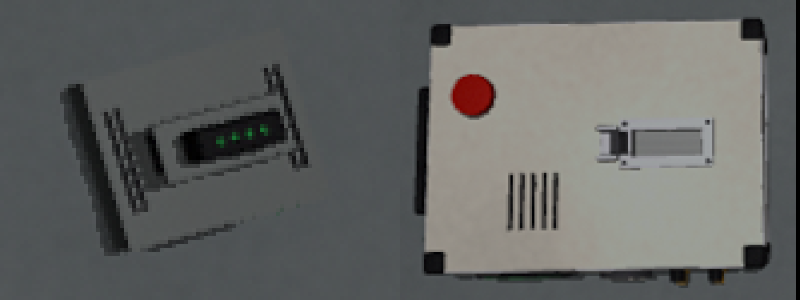

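The crops show the pack lying along a line tilted about 13° in the charger, with its grip near crop (235,135). The analyser is nearly square to the world, its bay at crop (670,143) with the catch on the left (+y) end. I'll bring the wrist camera over the pack.

```bash
python3 -m pendant '[[[0.094,0.05,-0.025,0,0,0,-8],[0.094,0.09,-0.046,0,0,0,-16],[0.094,0.13,-0.066,0,0,0,-24],[0.094,0.17,-0.087,0,0,0,-32],[0.094,0.21,-0.107,0,0,0,-40],[0.094,0.25,-0.127,0,0,0,-48],[0.094,0.29,-0.148,0,0,0,-56],[0.094,0.33,-0.168,0,0,0,-64],[0.094,0.36,-0.184,0,0,0,-72],[0.094,0.39,-0.199,0,0,0,-80],[0.094,0.413,-0.21,0,0,0,-85.7],[0.094,0.413,-0.21,0,0,0,-85.7],[0.094,0.413,-0.21,0,0,0,-85.7],[0.094,0.413,-0.21,0,0,0,-85.7]]]' 20
python3 - <<'E'
from h import *
s=sensors.sense(); im=optics.grab_frame("wrist"); cv2.imwrite("pics/w1.png",im); np.save("w1.npy",[s["tcp_pos"]]); print(s["tcp_pos"],s["tool_rot"],s["joint_positions"],s["wrist_force"])
import pickle; pickle.dump(s,open("w1.pkl","wb"))
E
```

```text
t: 1.5
tcp_pos: [0.5042, -0.2218, 0.4043]
tool_rot: [0.62, 0.785, -0.0, -0.0]
wrist_force: [0.5, -0.8, 0.7]
width: 0.0942
grasp_force: 0.0
[ 0.50420084 -0.22180706  0.40427993] [ 6.19752875e-01  7.84796862e-01 -2.96672358e-04 -4.13750626e-04] [-5.71440565e-01  1.56132964e-01  1.60147192e+00 -5.19376174e-04
  1.38486886e+00 -8.05284905e-01] [ 0.47947909 -0.81052846  0.71909966]
```

View pics/w1.png

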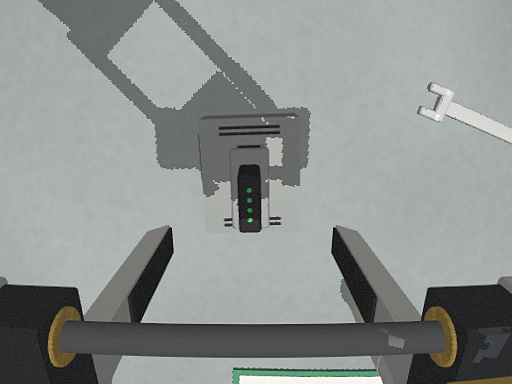

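The wrist view shows the pack's black grip from about (239,165) to (261,232), with green dots on top at x≈249, y 190–220, and the grey collar and charger around it. I'll measure the grip axis from the dots and the black mask.

```bash
python3 - <<'E'
from h import *
import pickle
s=pickle.load(open("w1.pkl","rb")); c=cam("wrist",s); im=cv2.imread("pics/w1.png")
b,g,r=[x.astype(int) for x in cv2.split(im)]
G=((g>r+40)&(g>b+40)).astype(np.uint8); G[300:]=0
n,l,st,ce=cv2.connectedComponentsWithStats(G); print(ce[1:],st[1:,4]); 
P=cast(c,ce[1:][st[1:,4]>2],.142); print(P, P.mean(0))
B=((im.max(2)<60)|(G>0)).astype(np.uint8); B[:140]=0;B[240:]=0;B[:,:225]=0;B[:,275:]=0
B=cv2.morphologyEx(B,cv2.MORPH_OPEN,np.ones((5,5)))
for y in range(140,240,4):
    x=np.where(B[y])[0]
    if len(x): print(y,x[0],x[-1], len(x), [int(v) for v in im[y,230:270:4].mean(1)])
k=max(cv2.findContours(B,0,2)[0],key=cv2.contourArea); q=cv2.boxPoints(cv2.minAreaRect(k)); print(q); Q=cast(c,q,.142);print(Q,Q.mean(0))
Ro_=Ro.from_quat(s["tool_rot"]).as_matrix(); print("tool x,y",Ro_[:,0],Ro_[:,1])
# grip box prediction at nominal
e=Ro_[:,1]; f=Ro_[:,0]
for z in(.142,.102):
  p=np.array([.505,-.219,z]); print(z,proj(c,[p+a*.009*e+d*.024*f for a in(-1,1) for d in(-1,1)]))
E
```

```text
[[248.95       189.9       ]
 [248.95       199.9       ]
 [249.11764706 209.58823529]
 [249.77777778 219.5       ]] [20 20 17 18]
[[ 0.49756434 -0.21094181  0.142     ]
 [ 0.4993825  -0.21871441  0.142     ]
 [ 0.50130199 -0.22635341  0.142     ]
 [ 0.50367319 -0.2342289   0.142     ]] [ 0.50048051 -0.22255963  0.142     ]
168 239 259 21 [90, 104, 91, 34, 25, 30, 25, 22, 109, 104]
172 239 259 21 [91, 101, 69, 28, 25, 37, 24, 23, 104, 100]
176 238 259 22 [90, 103, 19, 39, 38, 34, 34, 31, 106, 103]
180 238 260 23 [94, 101, 8, 43, 31, 43, 33, 36, 104, 191]
184 238 260 23 [148, 104, 30, 36, 34, 38, 37, 36, 109, 102]
188 238 260 22 [142, 102, 23, 25, 35, 69, 36, 30, 106, 106]
192 238 260 22 [151, 102, 36, 34, 37, 55, 29, 27, 105, 103]
196 238 260 23 [170, 105, 31, 35, 40, 26, 36, 37, 104, 99]
200 238 260 23 [176, 85, 42, 42, 39, 85, 33, 28, 188, 181]
204 238 260 23 [178, 176, 39, 29, 35, 42, 32, 33, 185, 177]
208 239 260 21 [176, 173, 111, 37, 34, 68, 33, 29, 183, 175]
212 239 260 19 [175, 171, 145, 37, 33, 62, 19, 37, 174, 177]
216 239 260 22 [176, 169, 139, 26, 35, 44, 37, 33, 180, 173]
220 248 255 8 [36, 169, 144, 59, 50, 143, 51, 47, 181, 174]
[[237.99997 164.99998]
 [259.99997 164.99998]
 [259.99997 219.99998]
 [237.99997 219.99998]]
[[ 0.48526209 -0.19404426  0.142     ]
 [ 0.50115105 -0.19027873  0.142     ]
 [ 0.51152518 -0.23279559  0.142     ]
 [ 0.49483065 -0.23676254  0.142     ]] [ 0.49819224 -0.21347028  0.142     ]
tool x,y [-2.31812406e-01  9.72760468e-01  2.81693293e-04] [ 0.97275998  0.23181257 -0.0009785 ]
0.142 [[244.51838335 230.72584576]
 [243.9993748  171.36158659]
 [267.35475936 230.69570663]
 [268.12248877 171.33368722]]
0.102 [[245.5446303  212.94079862]
 [245.15301559 160.61921237]
 [265.49295007 212.91570381]
 [266.05073053 160.59526418]]
```

```bash
python3 -m pendant '[[[0.094,0.001,-0.0037,0.03,0,0,-1],[0.094,0.001,-0.0037,0.06,0,0,-1],[0.094,0.001,-0.0037,0.085,0,0,-1],[0.06,0.001,-0.0037,0.098,0,0,-1],[0.04,0.001,-0.0037,0.098,0,0,-1],[0.03,0.001,-0.0037,0.098,0,0,-1],[0.01,0.001,-0.0037,0.098,0,0,-1],[0.01,0.001,-0.0037,0.098,0,0,-1],[0.01,0.001,-0.0037,0.098,0,0,-1],[0.01,0.001,-0.0037,0.098,0,0,-1],[0.01,0.001,-0.0037,0.098,0,0,-1],[0.01,0.001,-0.0037,0.098,0,0,-1]]]' 45
```

```text
t: 2.75
tcp_pos: [0.501, -0.2211, 0.3067]
tool_rot: [0.612, 0.791, -0.0, 0.0]
wrist_force: [-1.4, -0.4, 0.6]
width: 0.0253
grasp_force: 0.0
```

```bash
python3 -m pendant '[[[0.0,0,0,0,0,0,0],[0.0,0,0,0,0,0,0],[0.0,0,0,0,0,0,0],[0.0,0,0,0,0,0,0],[0.0,0,0,0,0,0,0]]]' 45
```

```text
t: 3.25
tcp_pos: [0.501, -0.2211, 0.3066]
tool_rot: [0.612, 0.791, 0.0, 0.0]
wrist_force: [-0.3, 0.1, -0.4]
width: 0.0175
grasp_force: 45.0
```

```bash
python3 -m pendant '[[[0.0,0,0,-0.01,0,0,0],[0.0,0,0,-0.03,0,0,0],[0.0,0,0,-0.06,0,0,0],[0.0,0,0,-0.09,0,0,0],[0.0,0,0,-0.13,0,0,0],[0.0,0,0,-0.17,0,0,0],[0.0,0,0,-0.19,0,0,0],[0.0,0,0,-0.19,0,0,0],[0.0,0,0,-0.19,0,0,0]]]'
python3 - <<'E'
from h import *
s=sensors.sense(); im=optics.grab_frame("top"); cv2.imwrite("pics/top2.png",im)
R=Ro.from_quat(s["tool_rot"]).as_matrix(); p=s["tcp_pos"]; print(p,R[:,0],R[:,1],s["joint_positions"])
d=np.array([.533,.05,p[2]])-p; print("tool shift",d@R, "yaw of tool y",np.degrees(np.arctan2(R[1,1],R[0,1])))
E
```

```text
t: 4.15
tcp_pos: [0.5006, -0.2209, 0.4958]
tool_rot: [0.612, 0.791, -0.0, -0.001]
wrist_force: [-0.7, 0.4, -3.7]
width: 0.0177
grasp_force: 45.0
[ 0.50063414 -0.22092622  0.49582874] [-2.50461982e-01  9.68125970e-01  9.49491011e-04] [ 0.96812545  0.25046301 -0.0011807 ] [-5.73713958e-01  9.15997454e-02  1.48566356e+00 -2.25806679e-04
  1.56582755e+00 -8.26870761e-01]
tool shift [2.54184291e-01 9.91912063e-02 1.24230521e-04] yaw of tool y 14.504922488391541
```

```bash
python3 -m pendant '[[[0.0,0.04,0.015,0,0,0,3],[0.0,0.08,0.03,0,0,0,6],[0.0,0.12,0.046,0,0,0,9],[0.0,0.16,0.062,0,0,0,12],[0.0,0.20,0.078,0,0,0,13.7],[0.0,0.235,0.092,0,0,0,13.7],[0.0,0.254,0.099,0,0,0,13.7],[0.0,0.254,0.099,0,0,0,13.7],[0.0,0.254,0.099,0,0,0,13.7],[0.0,0.254,0.099,0,0,0,13.7]]]'
python3 - <<'E'
from h import *
import pickle
s=sensors.sense(); im=optics.grab_frame("wrist"); cv2.imwrite("pics/w2.png",im); pickle.dump(s,open("w2.pkl","wb"))
print(s["tcp_pos"],s["tool_rot"])
E
```

```text
t: 5.2
tcp_pos: [0.533, 0.0487, 0.4952]
tool_rot: [0.702, 0.712, -0.001, -0.001]
wrist_force: [-0.0, -0.3, -3.6]
width: 0.0177
grasp_force: 45.0
[0.5330496  0.04873102 0.49520868] [ 0.70249145  0.71169077 -0.00115629 -0.00081992]
```

View pics/w2.png

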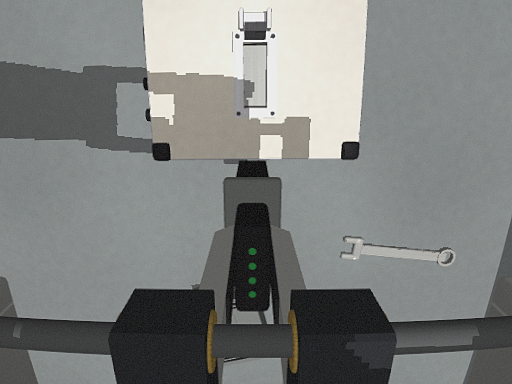

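The wrist view shows the bezel at about x 236–279, y 31–118, with the bay opening at about x 244–267, y 43–107 and the catch above it at y 8–38. The pack hangs straight in the fingers. I'll enlarge the bay and its bezel.

```bash
python3 - <<'E'
from h import *
import pickle
im=cv2.imread("pics/w2.png"); a=cv2.resize(im[0:130,190:320],None,fx=4.6,fy=4.6,interpolation=cv2.INTER_NEAREST)
cv2.imwrite("pics/c2.png",a)
g=im.mean(2).astype(int)
for y in(50,60,70,80,90,100): print(y,g[y,228:288])
for x in(250,256,262): print(x,g[22:126,x])
E
```

```text
50 [232 232 234 233 146 235 235 235 235 236 234 235 235 236 227 187 190 189
 190 193 189 193 189 198 194 192 190 192 188 195 194 197 197 196 193 197
 201 201 121 188 235 236 234 235 235 233 235 235 234 233 230 229 230 229
 231 230 230 230 231 231]
60 [233 233 233 232 232 233 233 234 235 237 235 235 235 238 226 175 193 190
 190 191 189 190 196 194 196 192 194 191 193 192 195 194 196 196 196 199
 200 199 126 226 239 235 234 235 236 234 235 235 233 231 232 230 230 230
 230 230 228 228 229 230]
70 [232 231 232 232 234 233 235 233 235 234 235 235 236 236 231 210 189 191
 188 192 193 194 196 198 196 194 193 192 194 196 197 202 196 196 197 197
 208 145  72 226 241 236 234 235 235 234 235 235 234 233 229 230 230 228
 229 229 230 230 229 230]
80 [150 148 149 146 150 148 146 148 150 152 148 142 141 144 141 128 111 128
 127 125 128 121 168 203 197 194 191 194 191 195 197 200 196 197 194 195
 208 152  74 228 241 236 236 235 235 236 236 235 235 233 230 230 229 230
 231 229 231 230 230 231]
90 [145 147 146 148 144 149 142 146 151 153 149 149 147 148 147 133 106 112
 109 105 112 116 110 115 113  97
[... 969 characters left out ...]
2 191 193 190 192 191 194 190 196 191 194 190 194 193 191 191 194 195
 190 193 192 194 191 190 192 192 191 194 194 195 192 195 193 190 194 191
 189 193 193 193 191 191 192 198 193 194 203 174  59 113 227 242 235 236
 237 236 236 236 241 226 165 139 142 146 147 144 146 147]
262 [ 83  82  90  87  88  90  88  92  82  39  54  56  59  55  59  56  46  42
 255 255  82  61  40 152 209 197 193 197 193 193 194 196 194 194 195 192
 197 196 196 197 198 194 196 196 196 195 195 194 197 194 194 196 195 199
 194 199 194 192 194 195 196 197 195 198 192 198 198 196 196 192 198 194
 199 194 193 194 197 196 194 197 197 197 204 180  61 116 228 242 236 235
 235 236 235 234 236 235 233 232 232 232 241 187 134 145]
```

View pics/c2.png

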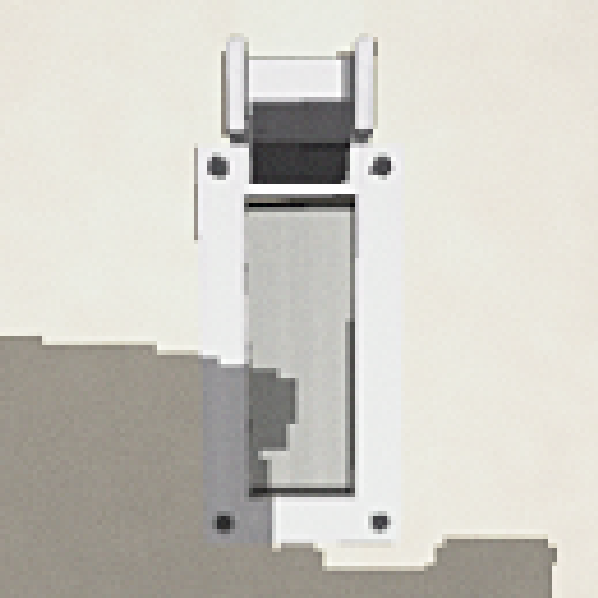

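The crop shows the opening's rim edges clearly, with four screws around them and the catch centred above. Next I'll work out the bay centre and yaw, and the pack's offset in the tool.

```bash
python3 - <<'E'
from h import *
import pickle
s=pickle.load(open("w2.pkl","rb")); c=cam("wrist",s); im=cv2.imread("pics/w2.png")
R=Ro.from_quat(s["tool_rot"]).as_matrix(); p=s["tcp_pos"]
def rep(n,q):
    Q=cast(c,q,.125); v=(Q[0]+Q[1]-Q[2]-Q[3]); w=Q[1]-Q[0]+Q[2]-Q[3]
    print(n,"centre",Q.mean(0)," yaw y",np.degrees(np.arctan2(-v[0],v[1])),"yaw x",np.degrees(np.arctan2(w[1],w[0])),np.linalg.norm(v)/2,np.linalg.norm(w)/2,"tool",(Q.mean(0)-p)@R)
rep("opening",[[242.5,41.5],[267.3,41.5],[266.5,107.2],[243.4,107.2]])
rep("screws",[[237.2,35.9],[273,35.9],[272.6,113.5],[238.5,113.5]])
print("tool yaw",np.degrees(np.arctan2(R[1,1],R[0,1])),"tool z",R[:,2])
# top camera check
ct=cam("top"); t=cv2.imread("pics/top2.png").mean(2).astype(int)
for y in(228,232,235,238,242): print(y,t[y,164:222])
for x in(190,197,205): print(x,t[222:250,x])
b,g,r=[x.astype(int) for x in cv2.split(im)]
G=((g>r+40)&(g>b+40)).astype(np.uint8); G[330:]=0
n,l,st,ce=cv2.connectedComponentsWithStats(G); ce=ce[1:][st[1:,4]>3]
D=cast(c,ce,p[2]-.164); print("dots tool",((D-p)@R).round(4))
gg=im.mean(2).astype(int)
for y in(163,168,173,180,184,190): print(y,gg[y,218:288])
print(gg[150:185,253])
# predicted nose / collar outline when pack centred in tool
f=lambda x,y,z:p+R@np.array([x,y,z])
print("nose top edge z6",proj(c,[f(.031,a,.290) for a in(-.011,.011)]),"collar top far",proj(c,[f(.037,a,.204) for a in(-.017,.017)]),"bottom collar",proj(c,[f(.037,a,.212) for a in(-.017,.017)]))
E
```

```text
opening centre [0.53233132 0.14853105 0.125     ]  yaw y 0.8158070951175246 yaw x 0.6813074262491635 0.0637068688987248 0.024026980354366484 tool [0.0999703  0.00161584 0.37015991]
screws centre [0.53274661 0.14798671 0.125     ]  yaw y 1.1300723378905078 yaw x 0.685288194607044 0.07532715655624223 0.035098350528820585 tool [0.0994206  0.00202401 0.37015902]
tool yaw 0.7453762662080687 tool z [-2.79163086e-03 -4.93874048e-04 -9.99995981e-01]
228 [164 165 124 144 157 157 159 156 156 159 161  87 119 163 169 166 170 160
 157 158 159 159 159 157 157 158 158 159 159 159 159 158 160 161 159 160
 137 130 131 130 130 131 131 131 137 138 134 163 170 171 173 114 153 164
 164 162 162 163]
232 [165 165 164 165 162 165 169 173 112  56  49  53  31  29  30  37 162  95
  50 117 127 125 126 125 125 125 125 126 126 126 127 127 126 127 127 128
 128 128 128 128 128 129 129 129 129 128 139 165 170 170 173 114 153 165
 164 163 163 163]
235 [165 165 166 166 154 162 168 172 111  55  49  52  38  31  29  38 162  96
  50 115 124 124 123 123 123 123 123 124 123 124 125 125 124 123 124 125
 125 124 124 125 125 1
[... 2426 characters left out ...]
  81  82  83  67  96 141 145 143 144 144 145]
190 [143 144 144 143 138  99  71  79  80  84  87  88  77  85  84  81  83  83
  83  82  83  83  82  81  85  82  84  82  86  82  83  81  81  80  83  88
  80  80  80  79  78  85  79  82  85  84  80  84  80  81  80  79  84  82
  81  83  84  83  79  86  77  81  63 117 148 147 142 140 142 142]
[145 141 144 141 143 141 141 146 125 129  89  29  26  18  28  19  32  27
  20  24  16  26  21  21  24  30  15  59  65  71  86  83  78  85  80]
nose top edge z6 [[240.29104609 157.85965591]
 [267.05178547 157.82545683]] collar top far [[224.46714278 176.6256645 ]
 [284.13057819 176.55053693]] bottom collar [[225.54354221 173.29315352]
 [282.89324697 173.22094879]]
```

```bash
python3 -m pendant '[[[0.0,0.04,0.001,0,0,0,0],[0.0,0.08,0.003,0,0,0,0],[0.0,0.1017,0.003,0,0,0,0],[0.0,0.1017,0.003,0.02,0,0,0],[0.0,0.1017,0.003,0.04,0,0,0],[0.0,0.1017,0.003,0.06,0,0,0],[0.0,0.1017,0.003,0.06,0,0,0],[0.0,0.1017,0.003,0.06,0,0,0],[0.0,0.1017,0.003,0.06,0,0,0]]]'
python3 - <<'E'
from h import *
import pickle
s=sensors.sense(); im=optics.grab_frame("wrist"); pickle.dump(s,open("w3.pkl","wb")); cv2.imwrite("pics/w3.png",im)
t=optics.grab_frame("scene"); cv2.imwrite("pics/scene3.png",t); tt=optics.grab_frame("top");cv2.imwrite("pics/top3.png",tt)
print(s["tcp_pos"],s["tool_rot"],s["wrist_force"],s["wrist_torque"])
a=cv2.resize(im[90:220,180:330],None,fx=4,fy=4,interpolation=0)[:520]
b=cv2.resize(t[105:205,245:295],None,fx=4,fy=5,interpolation=0)
o=np.zeros((520,800,3),np.uint8); o[:,:600]=a; o[:500,600:]=b; cv2.imwrite("pics/c3.png",o)
E
```

```text
t: 6.15
tcp_pos: [0.5354, 0.1508, 0.4382]
tool_rot: [0.702, 0.712, 0.001, 0.001]
wrist_force: [-0.2, -0.6, -3.2]
width: 0.0173
grasp_force: 45.0
[0.53537018 0.15075617 0.43818308] [0.70249113 0.7116913  0.00100743 0.00083452] [-0.18386842 -0.60069381 -3.22971509] [-0.06040682 -0.10591192  0.00167081]
```

View pics/c3.png

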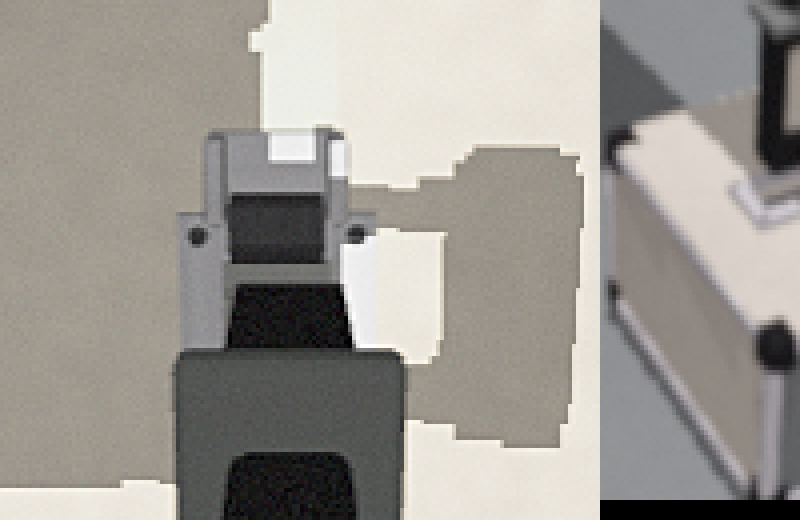

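The crop shows the nose entering at crop cols 226–354 (centre 290), but the screws are at 197 and 356 (centre 276.5), so the pack is roughly 2–3 mm too far +x. I'll quantify that.

```bash
python3 - <<'E'
from h import *
import pickle
for f in("w1","w2","w3"):
    s=pickle.load(open(f+".pkl","rb")); R=Ro.from_quat(s["tool_rot"]).as_matrix(); print(f,s["tcp_pos"],R[:,2],np.abs(s["joint_vel"]).max())
s3=s
im=optics.grab_frame("wrist")
for i in range(3):
    s=sensors.sense(); R=Ro.from_quat(s["tool_rot"]).as_matrix(); im=optics.grab_frame("wrist"); print(s["t"],s["tcp_pos"],R[:,2],R[:,1])
pickle.dump(s,open("w4.pkl","wb")); cv2.imwrite("pics/w4.png",im)
g=im.mean(2).astype(int)
c=cam("wrist",s); p=s["tcp_pos"]
for y in(166,170,174,184,190): print(y,g[y,218:288])
print(g[130:185,250])
k=(g<90).astype(np.uint8); k[:140]=0;k[155:]=0
n,l,st,ce=cv2.connectedComponentsWithStats(k)
for a,b in zip(st,ce):
    if 6<a[4]<60: print(a,b,((cast(c,[b],.125)-p)@R))
f=lambda x,y,z:p+R@np.array([x,y,z])
print("pred nose far edge",proj(c,[f(.031,a,.290) for a in(-.011,.011)]),"bay at tool",)
E
```

```text
w1 [ 0.50420084 -0.22180706  0.40427993] [-1.01714748e-03  4.71912087e-05 -9.99999482e-01] 0.011690304315147358
w2 [0.5330496  0.04873102 0.49520868] [-2.79163086e-03 -4.93874048e-04 -9.99995981e-01] 0.01242998926388686
w3 [0.53537018 0.15075617 0.43818308] [ 2.60326424e-03  2.61471640e-04 -9.99996577e-01] 0.0071630168901144695
6.35 [0.53504736 0.15120842 0.43790041] [ 2.18477500e-03  2.83175804e-04 -9.99997573e-01] [0.99990206 0.01382329 0.00218848]
6.4 [0.53496385 0.15126809 0.43760439] [ 1.67929911e-03  2.45618739e-04 -9.99998560e-01] [0.99990137 0.01394366 0.00168256]
6.45 [0.5348812  0.15130098 0.4373607 ] [ 1.20059376e-03  1.43996204e-04 -9.99999269e-01] [0.99990136 0.01399392 0.00120249]
166 [150 152 151 153 153 149 151 147 145 136 146 147 146 146 146 143 144 144
 140 103  33  20  28  21  10  34  22   7  11  28  33  27  20  23  11  22
  31   7  19  25  24  32  24  18  19  18  25   3 100 223 245 238 235 236
 236 234 235 231 230 231 231 231 230 230 230 232 232 231 232 232]
170 [156 155 151 154 153 157 155 154 143 138 144 146 147 145 147 144 142 146
 138  91  17  18  19  22   5  
[... 1084 characters left out ...]
5  64  32  39  48  54  56  55  59  50
  55  56  56  57  45  45  45  42  51 116 114 119  96  31  20  12  31  21
  20  26  19  26  29  29  26  22  33  16  20  53  62  72  82  82  81  81
  83]
[ 99 141   5   9  15] [102.         143.86666667] [[ 0.04011997 -0.13576006  0.31220278]]
[ 94 142   3   5   7] [ 94.85714286 144.        ] [[ 0.0400921  -0.14243603  0.31219475]]
[268 147   5   5  15] [269.8        149.06666667] [[0.03448393 0.01435169 0.31238257]]
[228 148   5   4  16] [230.  149.5] [[ 0.03415865 -0.02083626  0.31234022]]
[ 73 151   7   2   8] [ 75.75 151.5 ] [[ 0.0335229  -0.16144201  0.31217106]]
pred nose far edge [[240.28986572 157.8602435 ]
 [267.0502777  157.82610886]] bay at tool
```

```bash
cat > m.py <<'E'
from h import *
s=sensors.sense(); im=optics.grab_frame("wrist"); R=Ro.from_quat(s["tool_rot"]).as_matrix(); p=s["tcp_pos"]; c=cam("wrist",s)
print(s["t"],p,"toolz",R[:,2],"F",s["wrist_force"])
g=im.mean(2).astype(int)
k=(g<90).astype(np.uint8); k[:135]=0;k[165:]=0; k[:,:215]=0;k[:,290:]=0
n,l,st,ce=cv2.connectedComponentsWithStats(k); S=[b for a,b in zip(st,ce) if 6<a[4]<40 and a[2]<9]
print(S); Q=(cast(c,S,.125)-p)@R; print(Q)
if len(Q)==2: d=Q.mean(0); print("bay-pack: x",d[0]-.0376+.0019,"y",d[1]+.0012)
for y in(166,170,174): 
    x=np.where(g[y,225:285]<60)[0]; print("nose",y,x[0]+225,x[-1]+225)
E
python3 -m pendant '[[[0.0,-0.0012,-0.0017,0,0,0,0],[0.0,-0.0012,-0.0017,0,0,0,0],[0.0,-0.0012,-0.0017,0,0,0,0],[0.0,-0.0012,-0.0017,0,0,0,0],[0.0,-0.0012,-0.0017,0,0,0,0],[0.0,-0.0012,-0.0017,0,0,0,0],[0.0,-0.0012,-0.0017,0,0,0,0],[0.0,-0.0012,-0.0017,0,0,0,0],[0.0,-0.0012,-0.0017,0,0,0,0],[0.0,-0.0012,-0.0017,0,0,0,0]]]'; python3 m.py; python3 m.py
```

```text
t: 7.5
tcp_pos: [0.5331, 0.1501, 0.4367]
tool_rot: [0.702, 0.712, 0.0, -0.0]
wrist_force: [0.0, 0.5, -3.9]
width: 0.0176
grasp_force: 45.0
7.5 [0.53308749 0.15009869 0.4366505 ] toolz [-6.93851079e-06  1.73864998e-05 -1.00000000e+00] F [ 2.74694423e-04  5.34266684e-01 -3.86141051e+00]
[array([232.5, 148. ]), array([272.15384615, 147.46153846])]
[[ 0.03560427 -0.01856054  0.31165124]
 [ 0.03603423  0.01636848  0.31165102]]
bay-pack: x 0.00011924576327141637 y 0.00010397005709335814
nose 166 239 265
nose 170 238 266
nose 174 237 267
7.55 [0.53311318 0.15009623 0.43664955] toolz [-2.47580790e-05  6.28345498e-06 -1.00000000e+00] F [ 0.19795224 -0.55463805 -3.56910986]
[array([232.5, 148. ]), array([272.25      , 147.58333333])]
[[ 0.03560443 -0.01856048  0.31165025]
 [ 0.03592637  0.01645468  0.31164939]]
bay-pack: x 6.539889748012032e-05 y 0.00014710056884154076
nose 166 239 265
nose 170 238 266
nose 174 237 267
```

```bash
python3 -m pendant '[[[0.0,0,0,0.004,0,0,0],[0.0,0,0,0.008,0,0,0],[0.0,0,0,0.012,0,0,0],[0.0,0,0,0.014,0,0,0],[0.0,0,0,0.015,0,0,0],[0.0,0,0,0.016,0,0,0],[0.0,0,0,0.017,0,0,0],[0.0,0,0,0.018,0,0,0],[0.0,0,0,0.019,0,0,0],[0.0,0,0,0.019,0,0,0]]]'; python3 -c "
from rig import sensors as s;q=s.sense();print(q['tcp_pos'],q['wrist_force'],q['wrist_torque'])"
```

```text
t: 8.6
tcp_pos: [0.533, 0.1501, 0.4175]
tool_rot: [0.702, 0.712, -0.0, -0.0]
wrist_force: [0.2, 0.1, -3.8]
width: 0.0178
grasp_force: 45.0
[0.53304882 0.15009493 0.41752104] [ 0.23026175  0.08974305 -3.84441725] [-0.00275343 -0.05689851  0.04930504]
```

```bash
python3 -m pendant '[[[0.0,0,0,0.001,0,0,0],[0.0,0,0,0.002,0,0,0],[0.0,0,0,0.003,0,0,0],[0.0,0,0,0.004,0,0,0],[0.0,0,0,0.005,0,0,0],[0.0,0,0,0.006,0,0,0],[0.0,0,0,0.007,0,0,0],[0.0,0,0,0.007,0,0,0]]]'; python3 -m pendant '[[[0.0,0,0,0.001,0,0,0],[0.0,0,0,0.002,0,0,0],[0.0,0,0,0.003,0,0,0],[0.0,0,0,0.003,0,0,0],[0.0,0,0,0.003,0,0,0]]]'
```

```text
t: 9.4
tcp_pos: [0.533, 0.1501, 0.4104]
tool_rot: [0.702, 0.712, -0.0, -0.0]
wrist_force: [0.7, -0.1, -3.6]
width: 0.0179
grasp_force: 45.0
t: 9.9
tcp_pos: [0.5331, 0.1501, 0.4087]
tool_rot: [0.702, 0.712, 0.0, 0.0]
wrist_force: [-2.4, -0.2, 4.7]
width: 0.0175
grasp_force: 45.0
```

```bash
python3 -m pendant '[[[0.0,0,0,0.001,0,0,0],[0.0,0,0,0.002,0,0,0],[0.0,0,0,0.003,0,0,0],[0.0,0,0,0.004,0,0,0],[0.0,0,0,0.005,0,0,0],[0.0,0,0,0.005,0,0,0]]]'; python3 -m pendant '[[[0.0,0,0,0.001,0,0,0],[0.0,0,0,0.002,0,0,0],[0.0,0,0,0.003,0,0,0],[0.0,0,0,0.004,0,0,0],[0.0,0,0,0.005,0,0,0],[0.0,0,0,0.006,0,0,0],[0.0,0,0,0.006,0,0,0]]]'
```

```text
t: 10.5
tcp_pos: [0.5334, 0.1501, 0.4036]
tool_rot: [0.702, 0.712, 0.001, 0.001]
wrist_force: [-2.3, -0.2, 6.1]
width: 0.0176
grasp_force: 45.0
t: 11.2
tcp_pos: [0.5334, 0.1502, 0.3982]
tool_rot: [0.702, 0.712, 0.001, 0.001]
wrist_force: [-3.2, -0.6, 7.6]
width: 0.018
grasp_force: 45.0
```

```bash
python3 -m pendant '[[[0.0,0,0,0.0015,0,0,0],[0.0,0,0,0.003,0,0,0],[0.0,0,0,0.0045,0,0,0],[0.0,0,0,0.006,0,0,0],[0.0,0,0,0.0075,0,0,0],[0.0,0,0,0.009,0,0,0],[0.0,0,0,0.01,0,0,0],[0.0,0,0,0.01,0,0,0]]]'; python3 -m pendant '[[[0.0,0,0,0.0015,0,0,0],[0.0,0,0,0.003,0,0,0],[0.0,0,0,0.0045,0,0,0],[0.0,0,0,0.006,0,0,0],[0.0,0,0,0.0075,0,0,0],[0.0,0,0,0.009,0,0,0],[0.0,0,0,0.01,0,0,0],[0.0,0,0,0.01,0,0,0]]]'
```

```text
t: 12.0
tcp_pos: [0.5329, 0.1503, 0.3869]
tool_rot: [0.702, 0.712, 0.0, -0.0]
wrist_force: [-2.4, -1.0, 5.1]
width: 0.0177
grasp_force: 45.0
t: 12.8
tcp_pos: [0.533, 0.1501, 0.3761]
tool_rot: [0.702, 0.712, -0.0, -0.0]
wrist_force: [-1.5, 0.9, 2.2]
width: 0.0174
grasp_force: 45.0
```

```bash
python3 -m pendant '[[[0.0,0,0,0.0015,0,0,0],[0.0,0,0,0.003,0,0,0],[0.0,0,0,0.0045,0,0,0],[0.0,0,0,0.006,0,0,0],[0.0,0,0,0.0075,0,0,0],[0.0,0,0,0.009,0,0,0],[0.0,0,0,0.01,0,0,0],[0.0,0,0,0.01,0,0,0]]]'; python3 -m pendant '[[[0.0,0,0,0.0015,0,0,0],[0.0,0,0,0.003,0,0,0],[0.0,0,0,0.0045,0,0,0],[0.0,0,0,0.006,0,0,0],[0.0,0,0,0.0075,0,0,0],[0.0,0,0,0.009,0,0,0],[0.0,0,0,0.01,0,0,0],[0.0,0,0,0.01,0,0,0]]]'
```

```text
t: 13.6
tcp_pos: [0.533, 0.1501, 0.3661]
tool_rot: [0.702, 0.712, -0.0, -0.0]
wrist_force: [-3.0, -0.8, -0.6]
width: 0.0175
grasp_force: 45.0
t: 14.4
tcp_pos: [0.533, 0.1501, 0.3563]
tool_rot: [0.702, 0.712, -0.0, -0.0]
wrist_force: [-2.8, -0.2, -1.0]
width: 0.0179
grasp_force: 45.0
```

```bash
python3 -m pendant '[[[0.0,0,0,0.001,0,0,0],[0.0,0,0,0.002,0,0,0],[0.0,0,0,0.003,0,0,0],[0.0,0,0,0.004,0,0,0],[0.0,0,0,0.005,0,0,0],[0.0,0,0,0.006,0,0,0],[0.0,0,0,0.006,0,0,0]]]'; python3 -m pendant '[[[0.0,0,0,0.001,0,0,0],[0.0,0,0,0.002,0,0,0],[0.0,0,0,0.003,0,0,0],[0.0,0,0,0.004,0,0,0],[0.0,0,0,0.005,0,0,0],[0.0,0,0,0.005,0,0,0]]]'
```

```text
t: 15.1
tcp_pos: [0.5331, 0.1498, 0.351]
tool_rot: [0.702, 0.712, -0.0, 0.0]
wrist_force: [-5.4, -2.0, 3.0]
width: 0.0178
grasp_force: 45.0
t: 15.7
tcp_pos: [0.533, 0.1498, 0.3456]
tool_rot: [0.702, 0.712, -0.0, 0.0]
wrist_force: [-2.9, -2.8, 1.8]
width: 0.0178
grasp_force: 45.0
```

```bash
python3 -m pendant '[[[0.0,0,0,0.001,0,0,0],[0.0,0,0,0.002,0,0,0],[0.0,0,0,0.003,0,0,0],[0.0,0,0,0.004,0,0,0],[0.0,0,0,0.004,0,0,0]]]'; python3 -m pendant '[[[0.0,0,0,0.0005,0,0,0],[0.0,0,0,0.001,0,0,0],[0.0,0,0,0.0015,0,0,0],[0.0,0,0,0.002,0,0,0],[0.0,0,0,0.002,0,0,0]]]'
```

```text
t: 16.2
tcp_pos: [0.5331, 0.1498, 0.3424]
tool_rot: [0.702, 0.712, -0.0, 0.0]
wrist_force: [-6.6, -2.7, 4.7]
width: 0.0177
grasp_force: 45.0
t: 16.7
tcp_pos: [0.5331, 0.1498, 0.3411]
tool_rot: [0.702, 0.712, -0.0, 0.0]
wrist_force: [-7.0, -3.9, 9.6]
width: 0.0179
grasp_force: 45.0
```

```bash
python3 -m pendant '[[[0.0,0,0,0.0005,0,0,0],[0.0,0,0,0.001,0,0,0],[0.0,0,0,0.0015,0,0,0],[0.0,0,0,0.0015,0,0,0]]]'; python3 -m pendant '[[[0.0,0,0,0.0005,0,0,0],[0.0,0,0,0.001,0,0,0],[0.0,0,0,0.001,0,0,0],[0.0,0,0,0.001,0,0,0]]]'
```

```text
t: 17.1
tcp_pos: [0.5331, 0.1498, 0.34]
tool_rot: [0.702, 0.712, -0.0, 0.0]
wrist_force: [-7.1, -3.3, 10.7]
width: 0.0177
grasp_force: 45.0
t: 17.5
tcp_pos: [0.5331, 0.1498, 0.3393]
tool_rot: [0.702, 0.712, -0.0, 0.0]
wrist_force: [-7.9, -3.8, 11.3]
width: 0.0177
grasp_force: 45.0
```

```bash
python3 -m pendant '[[[0.0,0,0,0.0005,0,0,0],[0.0,0,0,0.001,0,0,0],[0.0,0,0,0.001,0,0,0]]]'; python3 -m pendant '[[[0.0,0,0,0.0005,0,0,0],[0.0,0,0,0.0005,0,0,0],[0.0,0,0,0.0005,0,0,0]]]';python3 -m pendant '[[[0.0,0,0,0.0005,0,0,0],[0.0,0,0,0.0005,0,0,0],[0.0,0,0,0.0005,0,0,0]]]'
```

```text
t: 17.8
tcp_pos: [0.5331, 0.1499, 0.3383]
tool_rot: [0.702, 0.712, -0.0, 0.0]
wrist_force: [-7.4, -2.7, 11.5]
width: 0.0175
grasp_force: 45.0
t: 18.1
tcp_pos: [0.5331, 0.1499, 0.3378]
tool_rot: [0.702, 0.712, -0.0, 0.0]
wrist_force: [-7.6, -2.7, 12.2]
width: 0.0176
grasp_force: 45.0
t: 18.4
tcp_pos: [0.5331, 0.1499, 0.3378]
tool_rot: [0.702, 0.712, -0.0, 0.0]
wrist_force: [-8.4, -3.1, 14.2]
width: 0.0179
grasp_force: 45.0
```

```bash
python3 -m pendant '[[[0.0,0,0,0.0003,0,0,0],[0.0,0,0,0.0003,0,0,0],[0.0,0,0,0.0003,0,0,0]]]'; python3 - <<'E'
from h import *
s=sensors.sense(); c=cam("wrist",s); print(s["tcp_pos"],s["wrist_force"],s["wrist_torque"])
im=optics.grab_frame("wrist"); cv2.imwrite("pics/c5.png",cv2.resize(im[100:220,180:330],None,fx=4,fy=4,interpolation=0))
E
```

```text
t: 18.7
tcp_pos: [0.5331, 0.15, 0.3378]
tool_rot: [0.702, 0.712, -0.0, 0.0]
wrist_force: [-9.4, -3.7, 15.3]
width: 0.0179
grasp_force: 45.0
[0.53314897 0.14996243 0.33780514] [-9.38471035 -3.73059768 15.31198216] [-0.73465868  2.38760914  0.03007569]
```

View pics/c5.png

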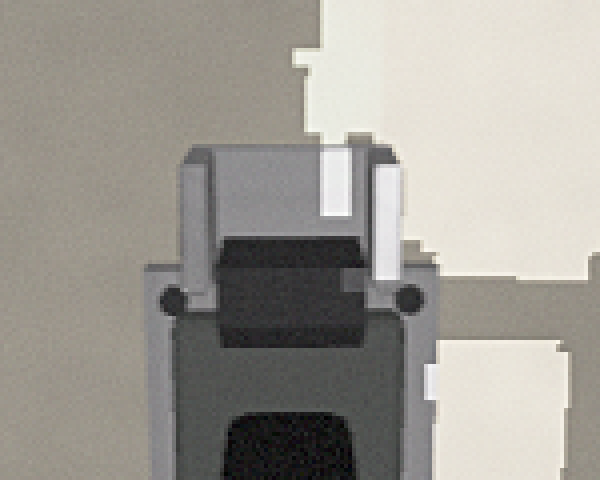

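The catch's lip now lies over the collar end: its front edge is at crop row 347 and the collar end at row 312, about 4–5 mm of overlap. I'll unload the push and see whether the catch holds the pack down.

```bash
python3 -m pendant '[[[0.0,0,0,-0.0005,0,0,0],[0.0,0,0,-0.001,0,0,0],[0.0,0,0,-0.0015,0,0,0],[0.0,0,0,-0.0015,0,0,0],[0.0,0,0,-0.0015,0,0,0]]]'; python3 -m pendant '[[[0.0,0,0,-0.0005,0,0,0],[0.0,0,0,-0.001,0,0,0],[0.0,0,0,-0.001,0,0,0],[0.0,0,0,-0.001,0,0,0]]]'
```

```text
t: 19.25
tcp_pos: [0.5331, 0.15, 0.3379]
tool_rot: [0.702, 0.712, -0.0, 0.0]
wrist_force: [-7.2, -1.6, 8.5]
width: 0.0177
grasp_force: 45.0
t: 19.65
tcp_pos: [0.5331, 0.1499, 0.3383]
tool_rot: [0.702, 0.712, -0.0, 0.0]
wrist_force: [-6.7, -2.6, 7.3]
width: 0.0176
grasp_force: 45.0
```

```bash
python3 -m pendant '[[[0.0,0,0,-0.0005,0,0,0],[0.0,0,0,-0.001,0,0,0],[0.0,0,0,-0.0015,0,0,0],[0.0,0,0,-0.0015,0,0,0],[0.0,0,0,-0.0015,0,0,0]]]'
```

```text
t: 20.15
tcp_pos: [0.5331, 0.1499, 0.3384]
tool_rot: [0.702, 0.712, -0.0, 0.0]
wrist_force: [-3.5, -2.9, -1.3]
width: 0.0178
grasp_force: 45.0
```

The force falls while the height stays put, so the catch is holding. I'll release and retract.

```bash
python3 -m pendant '[[[0.02,0,0,0,0,0,0],[0.03,0,0,0,0,0,0],[0.05,0,0,0,0,0,0],[0.05,0,0,0,0,0,0],[0.05,0,0,0,0,0,0],[0.05,0,0,0,0,0,0],[0.05,0,0,0,0,0,0],[0.05,0,0,0,0,0,0]]]'; python3 -m pendant '[[[0.05,0,0,-0.01,0,0,0],[0.05,0,0,-0.03,0,0,0],[0.05,0,0,-0.06,0,0,0],[0.05,0,0,-0.1,0,0,0],[0.05,0,0,-0.1,0,0,0],[0.05,0,0,-0.1,0,0,0],[0.05,0,0,-0.1,0,0,0],[0.05,0,0,-0.1,0,0,0],[0.05,0,0,-0.1,0,0,0],[0.05,0,0,-0.1,0,0,0],[0.05,0,0,-0.1,0,0,0]]]'
python3 - <<'E'
from h import *
im=optics.grab_frame("wrist"); cv2.imwrite("pics/w6.png",im)
E
```

```text
t: 20.95
tcp_pos: [0.5331, 0.1501, 0.3389]
tool_rot: [0.702, 0.712, 0.0, 0.0]
wrist_force: [-0.9, -0.0, -0.4]
width: 0.0501
grasp_force: 0.0
t: 22.05
tcp_pos: [0.5331, 0.1501, 0.4383]
tool_rot: [0.702, 0.712, -0.0, -0.0]
wrist_force: [0.6, -0.3, 0.5]
width: 0.05
grasp_force: 0.0
```

View pics/w6.png

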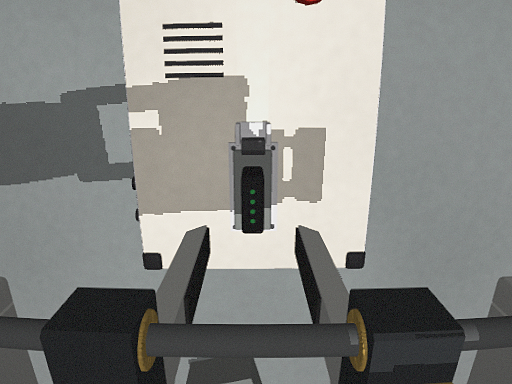

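The pack stands upright and free in the bay, with its grip at about (252,200) and the catch over the collar at (253,145). The fingers are clear of it.

```bash
python3 -c "
from rig import workorder;print(workorder.job_done())"
```

```text
the job is handed in; nothing more can be done
None
```

The pack is latched in the analyser's bay and released, with the arm clear of it, and I handed the job in at about 22 s; the hand-in gave no verdict back.

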